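# Fill the kit tray with the tape roll and sweep-check the rim

## Robot

A 6-joint arm with a two-finger parallel gripper is mounted at the origin on a cart in front of the work surface, level with it; the furniture and walls round the work are solid. World frame = base frame: x ahead of the robot, y to its left, z up, the work surface at z = 0. Lengths are in m, angles in rad, forces in N, time in s.
With the tool pointing down it reaches from about 0.25 to 0.85 m from the base axis. Payload 12.5 kg.
Tool frame: the origin (TCP) lies on the mounting face of the last link; the fingertips stand 186 mm ahead of it and the grasp point (between the pads) lies 167 mm ahead of it; z points along the fingers, y is the direction in which the jaws open and shut (so a half turn about z gives the same grasp; the last joint's range is limited). The gripper opens to 93 mm and grips with 3 to 60 N. Pads are 15 mm wide; open, the fingers measure 128 mm over their backs; the gripper's body (75 mm by 188 mm) begins 65 mm behind the grasp point.
Start: joints at [-1.207, 0.351, 1.652, -0, 1.139, -0.085], TCP at [0.239, -0.496, 0.405] pointing down, gripper open.
Joint ranges: [-2.75, 2.75], [-0.79, 2.1], [0.01, 2.65], [-1.57, 4.71], [0.07, 3.14], [-2.87, 2.87]. Speed limits (rad/s): [2.22, 2.22, 2.79, 3.14, 3.14, 3.14].

## Interface

Orientations are given as a unit quaternion [w, x, y, z].
In Python, from cell import env, snapshot, look_for, outline_of, tip_of gives the robot as it stands. The module is installed in compiled form; this text tells all that it offers.
- The arm moves only by the tool carry_out, never from a script. Its arguments are lists of equal length, an entry for each row: "slide": the shift along the tool's x, y, z in mm, a list of three; "delta_rot": the turn, a rotation vector about the tool's x, y, z in degrees, a list of three. A call has exactly 10 rows; each row is the pose to reach, as a shift and turn from the pose commanded when the call began, along the tool's axes at that moment; what a row does not reach only later rows make up. A row lasts 1/10 s, in which the tool goes at most 50 mm and 8.59 degrees, less where a joint would pass 70% of its speed; a pose out of reach is approached as far as the arm can. A call with a gripper value outside its range is refused whole. "hand" is the opening, from -1 (shut) to 1 (fully open), so that 0 is half open, set as the call begins (left out, the last holds). The fingers move at their own pace and stop on an object; "force" is the grip in N (left out, the last holds). Time passes only in rows, so rows that repeat a pose let the fingers close, or fill a call up. It gives the time, the measured TCP pose, the force and the opening at its end, in the units of the state.
- env.get_state(): the state, without advancing time (a new reading comes with each control period).
- snapshot(name): name is "scene" or "top" or "wrist"; returns a dict with "color" (384x512x3 uint8, blue, green, red), "intrinsics" (3x3 intrinsics, pixels), "eye" and "attitude" of the camera in the world. Camera axes: x right, y up, looking along -z (the intrinsics and any distortion apply to the point x, -y, -z); pixel columns grow to the right and rows downward; lengths in m; the calibration is good to about 2 mm. The wrist camera is an equidistant fisheye: a pixel r from the principal point sees the ray r / f radians off the axis. A picture is of the moment at which its call begins. There is no depth.
- env.sign_off(): hands the job in, once; it reports no verdict.
Trained networks look in a picture, given as the dict that the camera call returned (one of the last four; its "shot" number tells which), for a name from the list of things; names that differ only in an ending like _2 or _b are one class to them, and where a whole thing is asked for, a point or a joint stands for the part that bears it (a point fixed in the world has none). Each returns a list of dicts, best first, with "confidence" (0 to 1); they miss things now and then, are a little off and sometimes report something else, mostly with a low value. They report only what shows in the picture. A call takes as long as a camera call.
- look_for(picture, query): "rect" ([centre column, centre row, width, height] in pixels, round what is visible of it).
- outline_of(picture, query): "mask" (384x512 bool, what is visible of it) and "rect" ([centre column, centre row, width, height] in pixels, round what is visible of it).
- tip_of(picture, query): "point" ([column, row] in pixels: a listed point, or the origin of a listed thing).
The state is a dict: "t": time; "qpos": joint angles; "qd": joint speeds; "tau": joint torques, N m; "ee_pos": TCP position; "orientation": TCP orientation; "contact_force": force on the tool from outside, world axes, zero at the start; "moment": the same for the moment, N m; "gripper_width": opening from 0.0 (shut) to 1.0 (fully open).
Only numpy, scipy, OpenCV 4.12 (cv2) and the standard library are available. Lean on these libraries where they do the work, as an engineer would, in place of code of your own. Each camera call takes 0.05 s, during which the arm holds its last target.

## Task

Fill the empty middle bay of the plywood kit tray: lay the single beige roll of masking tape that lies near the tray flat on the bay's floor, below the rim, and let go of it. Only then slide the sweep bar by its knob over the packed tray, all the way to the far right end, to show that nothing stands above the rim, and leave it there.

Things in the scene. Friction and masses are not known exactly. Their poses are not given: they have to be found in the camera images.
- masking_roll: Beige masking tape roll lying alone 0.2 to 0.5 m right of the tray's middle (not the stacked rolls far right): ring of 96 mm outside diameter, 25 mm high, wall 6 to 10 mm thick, open hole at least 76 mm across, about 90 g. Origin: centre of its underside; z: ring axis. Pinch its wall. It may have swapped places with a solid tin lid (93 mm, 7 mm high). The blue roll stays.
- empty_bay (a point): Floor centre of the tray's middle bay, 6 mm above the worktop; x, y (left, along its length), z (up) are the fixed plywood tray's axes (174 x 300 mm; blue roll in the left bay, two markers in the right). Bay 164 (x) by 126 mm (y) between 5 mm walls, rim 30 mm above its floor; the centred roll leaves 34 mm for a finger at each end along x, 15 mm along y.
- sweep_bar (a joint): Slide of the sweep bar along the tray in m: 0 at the tray's left end (starts at 0 to 0.012), 0.268 at the stop at its right end (the tray's -y). A flat aluminium bar, 22 mm wide along y, across the whole tray, 2 mm above the rim, its top 48 mm above the worktop; it jams on what stands above the rim. Friction 1.5 N; it stays where it is left.
- sweep_knob (a point): Top centre of the black upright round knob in the middle of the sweep bar: 24 mm in diameter, from 48 mm (bar) to 87 mm (this point) above the worktop. It moves with the bar; its axes are the tray's. Pinch it from above, or push it towards the tray's -y.

How it is judged:
On the way, in this order (a step that is already met when the one before it is completed fails the run):
1. the roll lies flat on the floor of the empty bay, let go, while the sweep bar is still at its left end (x of masking_roll in the frame of empty_bay between -0.036 and 0.036 m and y of masking_roll in the frame of empty_bay between -0.02 and 0.02 m and z of masking_roll in the frame of empty_bay between -0.004 and 0.006 m and angle between the z axis of masking_roll and the z axis of empty_bay, either way round below 0.12 rad and contact force between masking_roll and the fingers below 0.1 N and value of joint sweep_bar below 0.04 m), for 0.2 s.
2. the sweep bar has been slid over the packed tray to the right end (x of masking_roll in the frame of empty_bay between -0.036 and 0.036 m and y of masking_roll in the frame of empty_bay between -0.02 and 0.02 m and z of masking_roll in the frame of empty_bay between -0.004 and 0.006 m and angle between the z axis of masking_roll and the z axis of empty_bay, either way round below 0.12 rad and value of joint sweep_bar above 0.253 m), for 0.2 s.
At the end, for the whole second after the job is handed in: The masking roll lies flat (0.12 rad) on the floor of the middle bay (underside within 6 mm of it), its centre within 36 mm along x and 20 mm along y of the bay's centre (anywhere between its walls), at rest; the sweep bar is within 15 mm of its right stop (joint above 0.253 m) (all of step 2 and linear speed of masking_roll below 0.02 m/s); the robot touches nothing.
It also fails if it takes over 51 s, if anything falls off the work surface, if the arm or the gripper's body presses on something with over 40 N, if the wrist force passes 120 N, or if a joint passes its speed limit or range.

## Working session

There is one attempt and no reset: what is moved stays moved. The work goes in short steps, Python scripts to look and compute and a tool call to move; the robot and the scene stay as the last step left them, time stands still between calls to the robot, and variables do not carry over. Pictures are saved under pics/ and viewed, and the job is handed in when it is done.

Besides the shell and the picture viewer there is one more tool, called after "Call:" by a JSON object that holds its "fn" and its "kwargs", one argument or row to a line. carry_out: Moves the arm, as the interface text tells. Its arguments: {"type":"object","properties":{"slide":{"type":"array"},"delta_rot":{"type":"array"},"hand":{"type":"number"},"force":{"type":"number"}},"required":["slide","delta_rot"]}

```bash
mkdir -p pics; cat > h.py <<'E'
import numpy as np, cv2
from cell import env, snapshot, look_for, outline_of, tip_of
from scipy.spatial.transform import Rotation as R
def rot(att):
    a=np.array(att)
    return a if a.shape==(3,3) else R.from_quat(a[[1,2,3,0]]).as_matrix()
def ray(p,px,fish=False):
    K=np.array(p['intrinsics']); u=(px[0]-K[0,2])/K[0,0]; v=(px[1]-K[1,2])/K[1,1]
    if fish:
        r=np.hypot(u,v); s=np.sin(r)/r if r>1e-9 else 1; d=np.array([u*s,-v*s,-np.cos(r)])
    else: d=np.array([u,-v,-1.])
    return np.array(p['eye']),rot(p['attitude'])@d
def onz(p,px,z,fish=False):
    o,d=ray(p,px,fish); return o+d*(z-o[2])/d[2]
def proj(p,X,fish=False):
    K=np.array(p['intrinsics']); c=rot(p['attitude']).T@(np.array(X)-np.array(p['eye']))
    x,y,z=c[0],-c[1],-c[2]
    if fish:
        r=np.hypot(x,y); t=np.arctan2(r,z); x,y=x/r*t,y/r*t
    else: x,y=x/z,y/z
    return np.array([K[0,0]*x+K[0,2],K[1,1]*y+K[1,2]])
E
python3 - <<'E'
from h import *
s=env.get_state(); print({k:np.round(v,3) for k,v in s.items()})
for n in ['scene','top','wrist']:
    p=snapshot(n); cv2.imwrite(f'pics/{n}0.png',p['color'])
    print(n,{k:v for k,v in p.items() if k!='color'})
    for q in ['masking_roll','sweep_bar']:
        for r in outline_of(p,q)[:3]: print(q,'rect',np.round(r['rect'],1),r['confidence'])
    for q in ['masking_roll','empty_bay','sweep_knob']:
        for r in tip_of(p,q)[:3]:
            z={'masking_roll':0,'empty_bay':.006,'sweep_knob':.087}[q]
            print(q,'tip',np.round(r['point'],1),r['confidence'],np.round(onz(p,r['point'],z,n=='wrist'),4))
E
```

```text
{'t': np.float64(0.0), 'qpos': array([-1.207,  0.351,  1.652,  0.   ,  1.139, -0.085]), 'qd': array([ 0.001, -0.001, -0.   ,  0.   ,  0.   ,  0.   ]), 'tau': array([-1.0000e-03, -4.9731e+01, -2.8525e+01,  7.0000e-02,  2.6000e-02,
       -0.0000e+00]), 'ee_pos': array([ 0.239, -0.495,  0.404]), 'orientation': array([-0.001,  0.975,  0.223, -0.   ]), 'contact_force': array([-0.305,  0.091,  0.163]), 'moment': array([-0.035,  0.06 ,  0.042]), 'gripper_width': np.float64(1.001)}
scene {'intrinsics': array([[496.58031511,   0.        , 250.11256352],
       [  0.        , 496.58031511, 192.39784768],
       [  0.        ,   0.        ,   1.        ]]), 'eye': array([-0.34262824,  0.48802384,  1.04228125]), 'attitude': array([-0.43319137, -0.1847468 ,  0.34138292,  0.81343196]), 'shot': 1}
masking_roll rect [348.  179.8  13.   24.9] 0.48
sweep_bar rect [161.2 245.2  41.6  57.3] 0.67
masking_roll tip [155.2 224.5] 0.2 [0.5894 0.1921 0.    ]
empty_bay tip [212.3 227.1] 0.95 [0.4859 0.0661 0.006 ]
sweep_knob tip [156.9 227.5] 0.91 [0.4997 0.2178 0.087 ]
top {'intrinsics': array([[448.70500851
[... 206 characters left out ...]
y([ 0.70963376,  0.03331892, -0.0411203 , -0.70258017]), 'shot': 2}
masking_roll rect [346.6 201.9  33.9  34. ] 0.64
sweep_bar rect [159.4 182.7  14.9  67.7] 0.6
masking_roll tip [345.3 202.6] 0.63 [ 0.438  -0.3591  0.    ]
empty_bay tip [209.7 186.6] 0.79 [0.484  0.0721 0.006 ]
sweep_knob tip [157.1 179.8] 0.96 [0.4938 0.2227 0.087 ]
wrist {'intrinsics': array([[297.31863964,   0.        , 253.79670145],
       [  0.        , 297.31863964, 190.0830454 ],
       [  0.        ,   0.        ,   1.        ]]), 'eye': array([ 0.29846798, -0.46769388,  0.3841472 ]), 'attitude': array([ 0.84041658, -0.10304714,  0.06484812, -0.52808709]), 'shot': 3}
masking_roll rect [225.1  10.5  66.8  21. ] 0.83
```

View pics/top0.png

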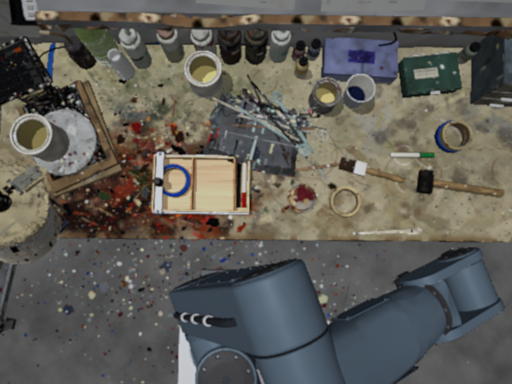

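View pics/scene0.png

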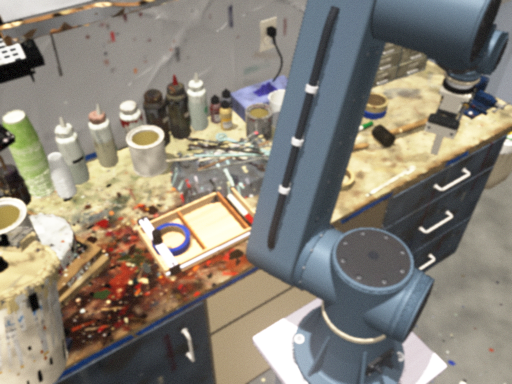

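View pics/wrist0.png

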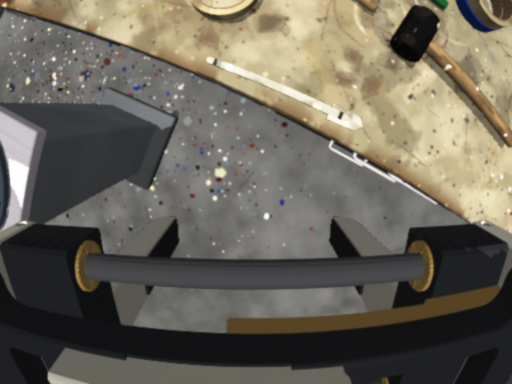

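The top view shows the tray at (152–250, 153–215) with the blue roll at (175,180) and the knob at (157,181). The beige ring is at (346,202), and a red-stained disc, probably the lid, is at (302,196). I'll zoom in to measure them.

```bash
python3 - <<'E'
from h import *
p=snapshot('top'); c=p['color']
a=cv2.resize(c[140:230,140:260],None,fx=6,fy=6,interpolation=cv2.INTER_CUBIC)
b=cv2.resize(c[175:225,280:370],None,fx=8,fy=8,interpolation=cv2.INTER_CUBIC)
cv2.imwrite('pics/t1.png',a); cv2.imwrite('pics/r1.png',b)
o=outline_of(p,'masking_roll')
for r in o: 
    m=r['mask'].astype(np.uint8); cs,_=cv2.findContours(m,cv2.RETR_EXTERNAL,cv2.CHAIN_APPROX_NONE); k=max(cs,key=len)
    e=cv2.fitEllipse(k); print(r['confidence'],e,m.sum(),onz(p,e[0],.0125))
E
```

```text
0.62 ((344.74200439453125, 200.75856018066406), (29.800325393676758, 31.13198471069336), 70.88082885742188) 363 [ 0.44286949 -0.35465005  0.0125    ]
```

View pics/t1.png

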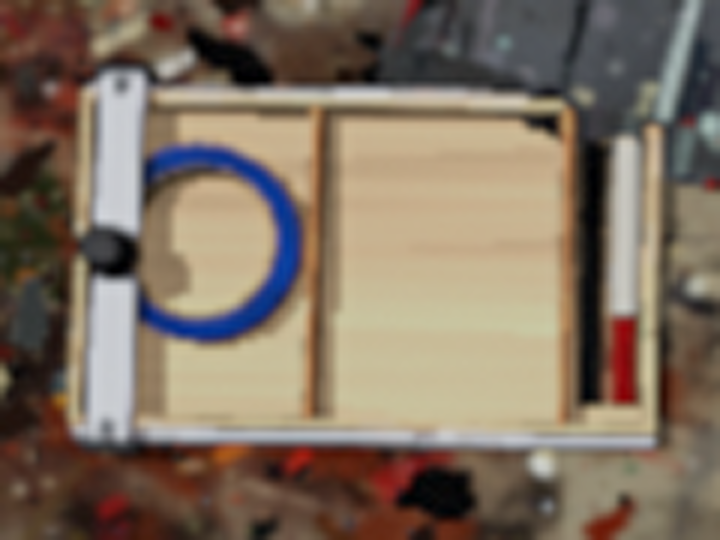

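View pics/r1.png

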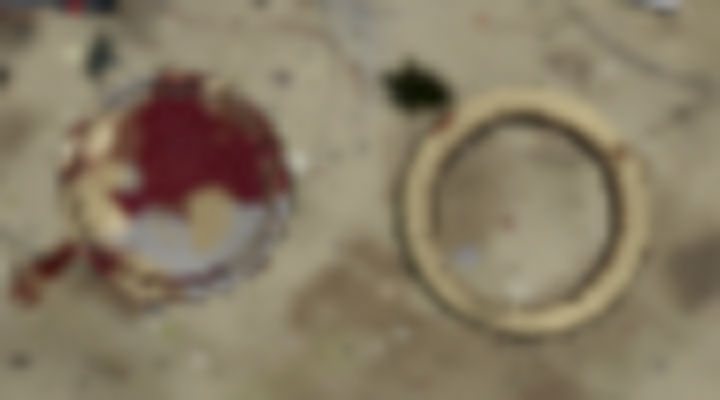

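```bash
python3 - <<'E'
from h import *
p=snapshot('top')
f=lambda x,y:((x+.5)/6-.5+140,(y+.5)/6-.5+140)
for n,x,y,z in [('oTL',85,90,.036),('oBL',70,437,.036),('oBR',657,437,.036),('oTR',660,122,.036),
 ('divL top',316,106,.036),('divL bot',310,415,.036),('divR top',569,106,.036),('divR bot',566,420,.036),('knob',108,250,.087),('bar top',122,75,.048),('bar bot',106,435,.048)]:
    print(n,np.round(onz(p,f(x,y),z)[:2],4))
print('ring',np.round(onz(p,(345.3,200.8),.02),4))
E
```

```text
oTL [0.5793 0.2458]
oBL [0.3989 0.2477]
oBR [ 0.4019 -0.0533]
oTR [ 0.5658 -0.0532]
divL top [0.5722 0.1257]
divL bot [0.4114 0.1251]
divR top [ 0.5737 -0.0058]
divR bot [ 0.4101 -0.0064]
knob [0.4895 0.2211]
bar top [0.5851 0.2245]
bar bot [0.3995 0.2269]
ring [ 0.4422 -0.3548  0.02  ]
```

The picture shows an open beige ring at (345,201) and the solid lid at (302,196). The tray is nearly axis-aligned, with the bay centre at about (0.490, 0.060).

Next I go above the ring's near wall with the jaws along world x.

```bash
cat >> h.py <<'E'
def delta(xyz,yawx):
    """tool-axis shift mm and rotvec deg to reach TCP xyz pointing down with tool x at yaw (deg)"""
    s=env.get_state(); R0=rot(s['orientation']); a=np.radians(yawx)
    T=np.array([[np.cos(a),np.sin(a),0],[np.sin(a),-np.cos(a),0],[0,0,-1.]])
    d=R0.T@(np.array(xyz)-s['ee_pos'])*1000
    return np.round(d,1),np.round(np.degrees(R.from_matrix(R0.T@T).as_rotvec()),2)
E
python3 -c "
from h import *
print(delta([.398,-.355,.30],90))"
```

```text
(array([204.5, -57.4, 104.7]), array([ -0.  ,  -0.  , -64.29]))
```

Call:
{"fn": "carry_out", "kwargs": {
  "slide": [
    [25, -7, 13],
    [50, -14, 26],
    [75, -21, 39],
    [100, -28, 52],
    [125, -35, 65],
    [150, -42, 78],
    [175, -50, 91],
    [195, -55, 100],
    [204.5, -57.4, 104.7],
    [204.5, -57.4, 104.7]
  ],
  "delta_rot": [
    [0, 0, -8],
    [0, 0, -16],
    [0, 0, -24],
    [0, 0, -32],
    [0, 0, -40],
    [0, 0, -48],
    [0, 0, -56],
    [0, 0, -62],
    [0, 0, -64.3],
    [0, 0, -64.3]
  ],
  "hand": -0.14
}}

```text
t: 2.05
ee_pos: [0.3985, -0.3546, 0.2996]
orientation: [-0.0, 0.707, 0.707, 0.0]
contact_force: [-0.4, 0.2, -0.2]
gripper_width: 0.428
```

```bash
python3 - <<'E'
from h import *
s=env.get_state(); print(s['t'],s['ee_pos'],s['orientation'],s['gripper_width'],s['qpos'])
p=snapshot('wrist'); c=p['color'].copy()
for r in outline_of(p,'masking_roll'):
    m=r['mask'].astype(np.uint8); print(r['confidence'],r['rect'])
for r in tip_of(p,'masking_roll'): print(r,onz(p,r['point'],0,True))
for ctr in [(.4422,-.3548)]:
  for rad,z,col in [(.048,.025,(0,255,0)),(.048,0,(255,0,0))]:
    for a in np.linspace(0,6.28,60):
        q=proj(p,[ctr[0]+rad*np.cos(a),ctr[1]+rad*np.sin(a),z],True); cv2.circle(c,(int(round(q[0])),int(round(q[1]))),1,col,-1)
cv2.imwrite('pics/w1.png',c); print(p['eye'])
E
```

```text
2.05 [ 0.39845166 -0.35457516  0.29962304] [-4.16206933e-04  7.06849312e-01  7.07364034e-01  1.81574266e-05] 0.42836512433354873 [-8.14490902e-01  4.56391759e-01  1.78842293e+00  1.50701943e-05
  8.97611086e-01 -8.15228231e-01]
0.82 [302.1, 190.9, 104.4, 101.2]
[ 0.39829186 -0.28910028  0.27908861]
```

View pics/w1.png

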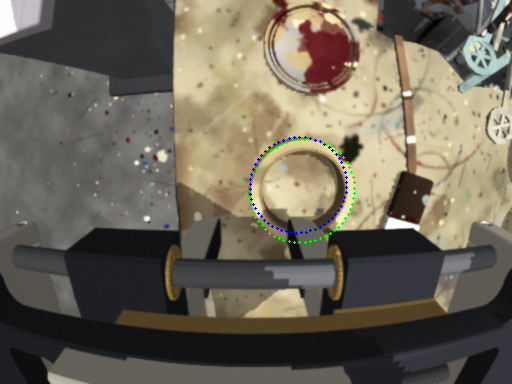

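The wrist view shows the ring's outline at (302,191) matching my projection, and the lid is at (311,48), clear of the fingers. I'll descend so the wall is between the fingers, then close.

Call:
{"fn": "carry_out", "kwargs": {
  "slide": [
    [0, 0, 20],
    [0, 0, 40],
    [0, 0, 60],
    [0, 0, 80],
    [0, 0, 95],
    [0, 0, 103],
    [0, 0, 107],
    [0, 0, 109.5],
    [0, 0, 109.5],
    [0, 0, 109.5]
  ],
  "delta_rot": [
    [0, 0, 0],
    [0, 0, 0],
    [0, 0, 0],
    [0, 0, 0],
    [0, 0, 0],
    [0, 0, 0],
    [0, 0, 0],
    [0, 0, 0],
    [0, 0, 0],
    [0, 0, 0]
  ]
}}

```text
t: 3.2
ee_pos: [0.3981, -0.3552, 0.1911]
orientation: [0.0, 0.707, 0.707, -0.0]
contact_force: [0.6, 0.9, 0.8]
gripper_width: 0.432
```

Call:
{"fn": "carry_out", "kwargs": {
  "slide": [
    [0, 0, 0],
    [0, 0, 0],
    [0, 0, 0],
    [0, 0, 0],
    [0, 0, 0],
    [0, 0, 0],
    [0, 0, 0],
    [0, 0, 0],
    [0, 0, 0],
    [0, 0, 0]
  ],
  "delta_rot": [
    [0, 0, 0],
    [0, 0, 0],
    [0, 0, 0],
    [0, 0, 0],
    [0, 0, 0],
    [0, 0, 0],
    [0, 0, 0],
    [0, 0, 0],
    [0, 0, 0],
    [0, 0, 0]
  ],
  "hand": -1,
  "force": 20
}}

```text
t: 4.2
ee_pos: [0.398, -0.3551, 0.1906]
orientation: [0.0, 0.707, 0.707, 0.0]
contact_force: [0.6, 1.0, 2.6]
gripper_width: 0.108
```

Call:
{"fn": "carry_out", "kwargs": {
  "slide": [
    [0, 0, -5],
    [0, 0, -15],
    [0, 0, -30],
    [0, 0, -50],
    [0, 0, -70],
    [0, 0, -90],
    [0, 0, -100],
    [0, 0, -105],
    [0, 0, -105],
    [0, 0, -105]
  ],
  "delta_rot": [
    [0, 0, 0],
    [0, 0, 0],
    [0, 0, 0],
    [0, 0, 0],
    [0, 0, 0],
    [0, 0, 0],
    [0, 0, 0],
    [0, 0, 0],
    [0, 0, 0],
    [0, 0, 0]
  ]
}}

```text
t: 5.2
ee_pos: [0.3978, -0.3549, 0.295]
orientation: [-0.0, 0.707, 0.707, 0.0]
contact_force: [-0.6, -0.4, -1.1]
gripper_width: 0.112
```

```bash
cat > w.py <<'E'
import sys
from h import *
s=env.get_state(); print(s['t'],s['ee_pos'],s['orientation'],s['gripper_width'],s['contact_force'])
p=snapshot('wrist'); cv2.imwrite(sys.argv[1],p['color'])
E
python3 w.py pics/w2.png; python3 -c "
from h import *
print(delta([.4465,.060,.30],90))"
```

```text
5.2 [ 0.3978286  -0.35493637  0.29496261] [-4.99243100e-04  7.07048379e-01  7.07165002e-01  1.49306383e-05] 0.11238897201754808 [-0.6042395  -0.40922575 -1.12798891]
(array([414.9,  48.7,  -4.8]), array([-0.05, -0.06,  0.01]))
```

View pics/w2.png

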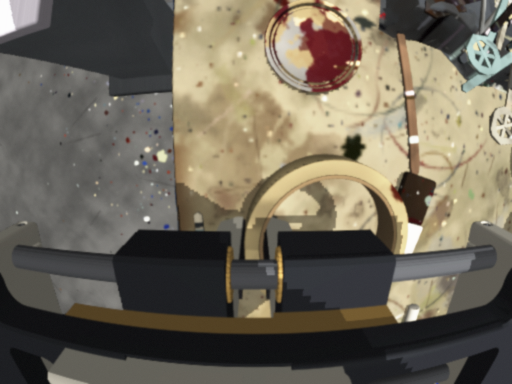

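The wall is pinched (opening 0.112, about 10 mm) and the ring hangs at about (328,215) and looks level. I'll carry it to above the bay.

Call:
{"fn": "carry_out", "kwargs": {
  "slide": [
    [10, 2, 0],
    [35, 5, 0],
    [65, 8, 0],
    [100, 12, 0],
    [135, 16, 0],
    [170, 20, 0],
    [205, 24, 0],
    [240, 28, 0],
    [275, 32, 0],
    [305, 36, 0]
  ],
  "delta_rot": [
    [0, 0, 0],
    [0, 0, 0],
    [0, 0, 0],
    [0, 0, 0],
    [0, 0, 0],
    [0, 0, 0],
    [0, 0, 0],
    [0, 0, 0],
    [0, 0, 0],
    [0, 0, 0]
  ]
}}

```text
t: 6.25
ee_pos: [0.4335, -0.0479, 0.2952]
orientation: [-0.0, 0.707, 0.707, -0.0]
contact_force: [0.1, 0.3, -0.1]
gripper_width: 0.114
```

Call:
{"fn": "carry_out", "kwargs": {
  "slide": [
    [30, 4, 0],
    [60, 7, 0],
    [80, 9, 0],
    [95, 11, 0],
    [105, 12, 0],
    [110, 12.7, 0],
    [110, 12.7, 0],
    [110, 12.7, 0],
    [110, 12.7, 0],
    [110, 12.7, 0]
  ],
  "delta_rot": [
    [0, 0, 0],
    [0, 0, 0],
    [0, 0, 0],
    [0, 0, 0],
    [0, 0, 0],
    [0, 0, 0],
    [0, 0, 0],
    [0, 0, 0],
    [0, 0, 0],
    [0, 0, 0]
  ]
}}

```text
t: 7.25
ee_pos: [0.4466, 0.0595, 0.2955]
orientation: [-0.0, 0.707, 0.707, -0.0]
contact_force: [0.8, -0.5, -1.7]
gripper_width: 0.109
```

```bash
cat > b.py <<'E'
import sys
from h import *
s=env.get_state(); print(s['t'],s['ee_pos'],s['gripper_width'],s['contact_force'])
def draw(n,f,out,crop=None):
    p=snapshot(n); c=p['color'].copy()
    cx,cy,th=.490,.060,0.005
    def P(x,y,z):
        return proj(p,[cx+x*np.cos(th)-y*np.sin(th),cy+x*np.sin(th)+y*np.cos(th),z],f)
    for z,col in [(.036,(0,255,0)),(.006,(255,0,0))]:
        cs=[(.082,.063),(.082,-.063),(-.082,-.063),(-.082,.063)]
        for i in range(4):
            a,b=np.array(cs[i]),np.array(cs[(i+1)%4])
            for t in np.linspace(0,1,25):
                q=P(*(a+(b-a)*t),z); 
                if abs(q).max()<3000: cv2.circle(c,(int(round(q[0])),int(round(q[1]))),0,col,-1)
    r=tip_of(p,'empty_bay')
    for k in r: print(n,k['confidence'],onz(p,k['point'],.006,f))
    if crop: c=cv2.resize(c[crop[0]:crop[1],crop[2]:crop[3]],None,fx=6,fy=6,interpolation=cv2.INTER_NEAREST)
    else: c=cv2.resize(c,(800,600))
    cv2.imwrite(out,c)
draw('wrist',True,sys.argv[1])
draw('top',False,sys.argv[2],(140,230,140,260))
E
python3 b.py pics/b1.png pics/b2.png
```

```text
7.25 [0.44658576 0.05952773 0.29552543] 0.10912104998944985 [ 0.8214403  -0.47308816 -1.65668885]
wrist 0.7 [0.49099478 0.05967248 0.006     ]
```

View pics/b1.png

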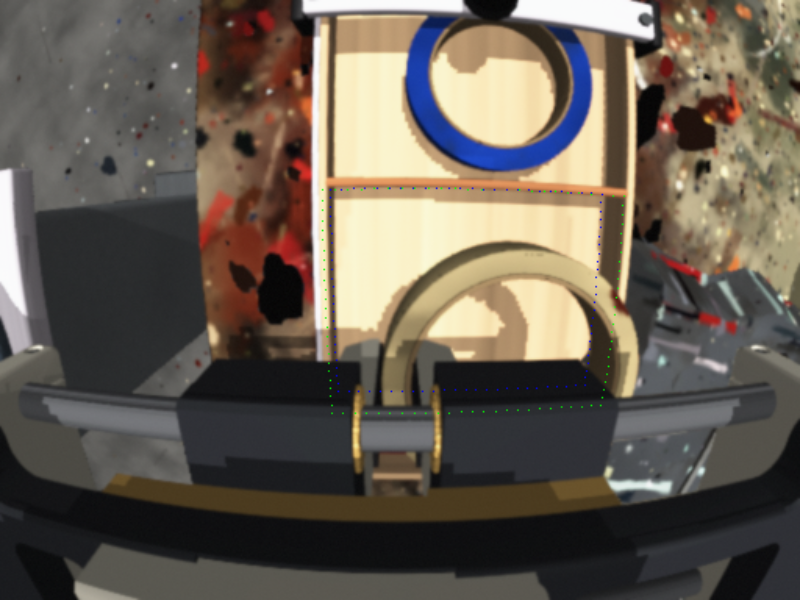

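View pics/b2.png

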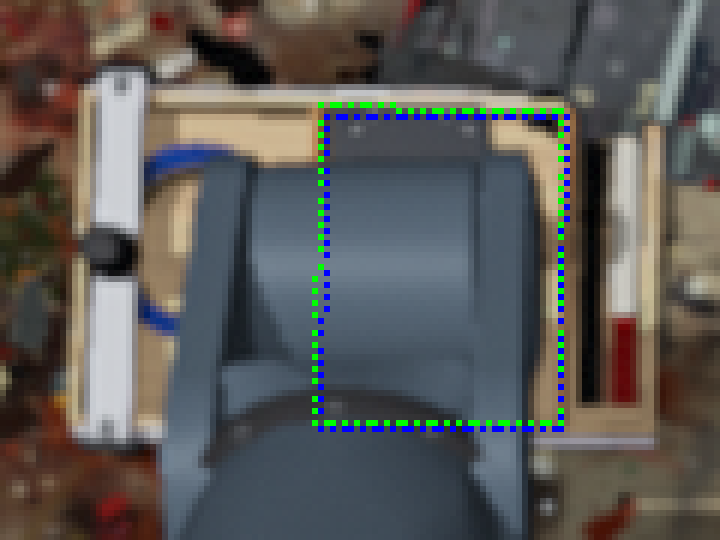

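The bay projection fits the wrist picture to within about 2 mm, with the divider at row 185. The held ring sits over the bay and is level. I'll lower it in and release with a small opening.

Call:
{"fn": "carry_out", "kwargs": {
  "slide": [
    [0, 1, 15],
    [0, 1, 35],
    [0, 1, 55],
    [0, 1, 70],
    [0, 1, 80],
    [0, 1, 88],
    [0, 1, 93],
    [0, 1, 96],
    [0, 1, 97.5],
    [0, 1, 98]
  ],
  "delta_rot": [
    [0, 0, 0],
    [0, 0, 0],
    [0, 0, 0],
    [0, 0, 0],
    [0, 0, 0],
    [0, 0, 0],
    [0, 0, 0],
    [0, 0, 0],
    [0, 0, 0],
    [0, 0, 0]
  ]
}}

```text
t: 8.45
ee_pos: [0.4477, 0.06, 0.1977]
orientation: [0.0, 0.707, 0.707, 0.0]
contact_force: [0.1, 0.6, -0.8]
gripper_width: 0.111
```

```bash
python3 w.py pics/w3.png
```

```text
8.45 [0.44766916 0.05995818 0.19770182] [1.19992046e-04 7.07006832e-01 7.07206693e-01 1.36765991e-04] 0.11149602084458644 [ 0.08369107  0.64020867 -0.78408952]
```

View pics/w3.png

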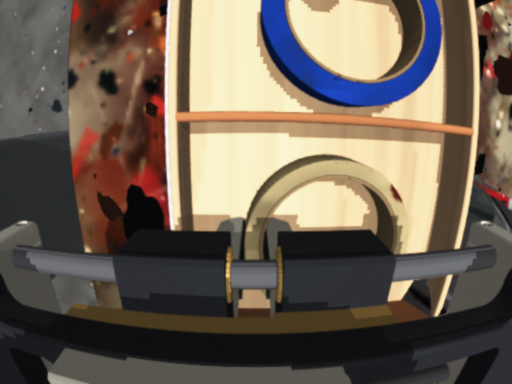

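The ring is in the bay at about (328,220), clear of the divider at row 120. I'll open slightly, then rise.

Call:
{"fn": "carry_out", "kwargs": {
  "slide": [
    [0, 0, 0.5],
    [0, 0, 0.5],
    [0, 0, 0.5],
    [0, 0, 0.5],
    [0, 0, 0.5],
    [0, 0, 0.5],
    [0, 0, 0.5],
    [0, 0, 0.5],
    [0, 0, 0.5],
    [0, 0, 0.5]
  ],
  "delta_rot": [
    [0, 0, 0],
    [0, 0, 0],
    [0, 0, 0],
    [0, 0, 0],
    [0, 0, 0],
    [0, 0, 0],
    [0, 0, 0],
    [0, 0, 0],
    [0, 0, 0],
    [0, 0, 0]
  ],
  "hand": -0.48
}}

```text
t: 9.5
ee_pos: [0.4476, 0.0599, 0.197]
orientation: [-0.0, 0.707, 0.707, 0.0]
contact_force: [-0.3, 0.0, 0.2]
gripper_width: 0.259
```

Call:
{"fn": "carry_out", "kwargs": {
  "slide": [
    [0, 0, -5],
    [0, 0, -15],
    [0, 0, -30],
    [0, 0, -50],
    [0, 0, -70],
    [0, 0, -90],
    [0, 0, -105],
    [0, 0, -115],
    [0, 0, -120],
    [0, 0, -120]
  ],
  "delta_rot": [
    [0, 0, 0],
    [0, 0, 0],
    [0, 0, 0],
    [0, 0, 0],
    [0, 0, 0],
    [0, 0, 0],
    [0, 0, 0],
    [0, 0, 0],
    [0, 0, 0],
    [0, 0, 0]
  ]
}}

```text
t: 10.5
ee_pos: [0.4476, 0.06, 0.3175]
orientation: [0.0, 0.707, 0.707, 0.0]
contact_force: [-0.6, 0.3, -0.2]
gripper_width: 0.26
```

```bash
python3 b.py pics/b3.png pics/b4.png; python3 - <<'E'
from h import *
p=snapshot('wrist')
for r in tip_of(p,'masking_roll'): print('roll',r['confidence'],onz(p,r['point'],.006,True))
for r in tip_of(p,'sweep_knob'): print('knob',r['confidence'],onz(p,r['point'],.087,True))
E
```

```text
10.5 [0.44758585 0.05996386 0.31749713] 0.25981068898565024 [-0.6230817   0.33765885 -0.18644704]
wrist 0.82 [0.4914374  0.06216846 0.006     ]
```

View pics/b3.png

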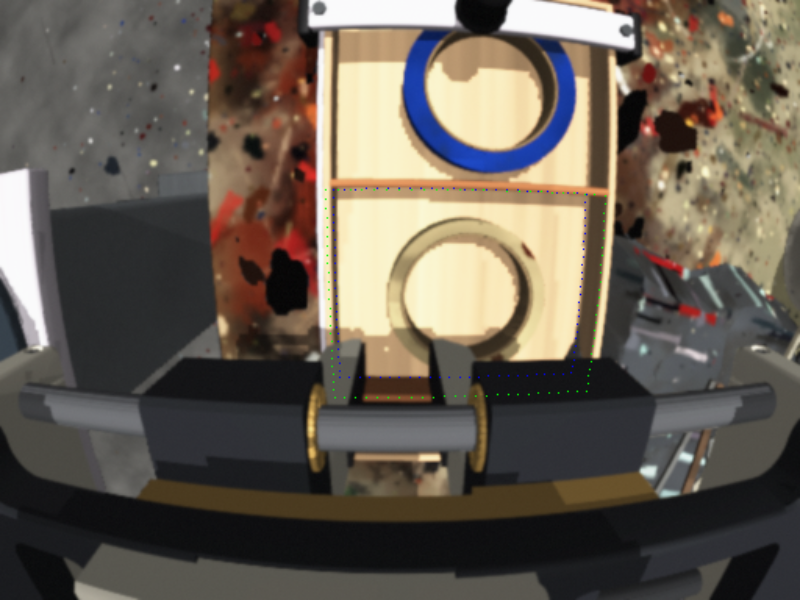

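The ring lies flat in the bay, centre about (465,290) in the enlarged picture, with the fingers free of it. Next I close the hand and go behind the knob, on the tray's +y side, to push it.

Call:
{"fn": "carry_out", "kwargs": {
  "slide": [
    [10, 3, 0],
    [35, 8, 0],
    [65, 14, 0],
    [95, 20, 0],
    [125, 26, 0],
    [155, 32, 0],
    [185, 38, 0],
    [205, 42, 0],
    [215, 43.5, 0],
    [215, 43.5, 0]
  ],
  "delta_rot": [
    [0, 0, 0],
    [0, 0, 0],
    [0, 0, 0],
    [0, 0, 0],
    [0, 0, 0],
    [0, 0, 0],
    [0, 0, 0],
    [0, 0, 0],
    [0, 0, 0],
    [0, 0, 0]
  ],
  "hand": -1
}}

```text
t: 11.85
ee_pos: [0.4909, 0.276, 0.3168]
orientation: [-0.0, 0.707, 0.708, -0.0]
contact_force: [-0.4, -0.5, -0.2]
gripper_width: 0.002
```

Call:
{"fn": "carry_out", "kwargs": {
  "slide": [
    [0, 0, 10],
    [0, 0, 25],
    [0, 0, 40],
    [0, 0, 55],
    [0, 0, 65],
    [0, 0, 72],
    [0, 0, 75],
    [0, 0, 75.5],
    [0, 0, 75.5],
    [0, 0, 75.5]
  ],
  "delta_rot": [
    [0, 0, 0],
    [0, 0, 0],
    [0, 0, 0],
    [0, 0, 0],
    [0, 0, 0],
    [0, 0, 0],
    [0, 0, 0],
    [0, 0, 0],
    [0, 0, 0],
    [0, 0, 0]
  ]
}}

```text
t: 12.85
ee_pos: [0.4911, 0.275, 0.242]
orientation: [0.0, 0.707, 0.707, 0.0]
contact_force: [-0.3, -0.2, 0.1]
gripper_width: 0.009
```

```bash
python3 - <<'E'
from h import *
s=env.get_state(); print(s['t'],s['ee_pos'],s['gripper_width'])
p=snapshot('scene'); cv2.imwrite('pics/s5.png',cv2.resize(p['color'][150:300,100:280],None,fx=4,fy=4,interpolation=cv2.INTER_CUBIC))
p=snapshot('top'); cv2.imwrite('pics/t5.png',cv2.resize(p['color'][140:230,140:260],None,fx=6,fy=6,interpolation=cv2.INTER_CUBIC))
E
```

```text
12.85 [0.49114953 0.27501527 0.24200152] 0.008643833623917742
```

View pics/s5.png

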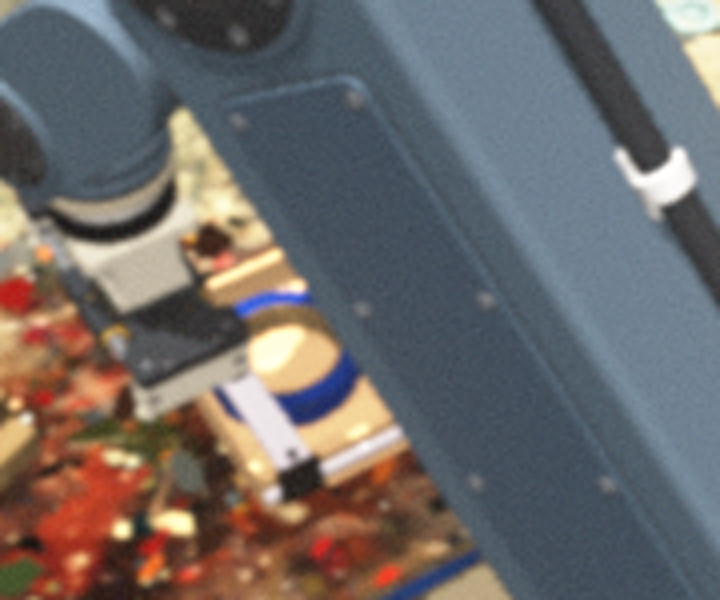

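View pics/t5.png

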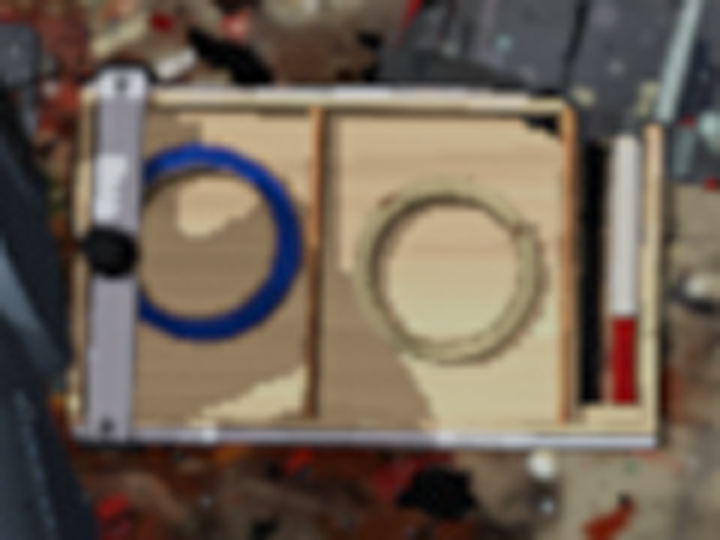

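The top view shows the roll at (447,270) in the crop, centred in the bay, with the bar still at the left. Now I push the knob towards -y.

Call:
{"fn": "carry_out", "kwargs": {
  "slide": [
    [-10, 0, 0],
    [-20, 0, 0],
    [-30, 0, 0],
    [-42, 0, 0],
    [-56, 0, 0],
    [-70, 0, 0],
    [-84, 0, 0],
    [-98, 0, 0],
    [-112, 0, 0],
    [-126, 0, 0]
  ],
  "delta_rot": [
    [0, 0, 0],
    [0, 0, 0],
    [0, 0, 0],
    [0, 0, 0],
    [0, 0, 0],
    [0, 0, 0],
    [0, 0, 0],
    [0, 0, 0],
    [0, 0, 0],
    [0, 0, 0]
  ],
  "force": 30
}}

```text
t: 13.95
ee_pos: [0.4911, 0.1477, 0.2415]
orientation: [0.0, 0.707, 0.707, 0.0]
contact_force: [-0.7, 2.1, -0.7]
gripper_width: 0.008
```

Call:
{"fn": "carry_out", "kwargs": {
  "slide": [
    [-14, 0, 0],
    [-28, 0, 0],
    [-42, 0, 0],
    [-56, 0, 0],
    [-70, 0, 0],
    [-84, 0, 0],
    [-98, 0, 0],
    [-110, 0, 0],
    [-118, 0, 0],
    [-124, 0, 0]
  ],
  "delta_rot": [
    [0, 0, 0],
    [0, 0, 0],
    [0, 0, 0],
    [0, 0, 0],
    [0, 0, 0],
    [0, 0, 0],
    [0, 0, 0],
    [0, 0, 0],
    [0, 0, 0],
    [0, 0, 0]
  ]
}}

```text
t: 14.95
ee_pos: [0.4911, 0.0242, 0.2415]
orientation: [0.0, 0.707, 0.707, 0.0]
contact_force: [-1.8, 2.4, 0.3]
gripper_width: 0.007
```

```bash
python3 - <<'E'
from h import *
s=env.get_state(); print(s['t'],s['ee_pos'],s['gripper_width'])
p=snapshot('wrist'); cv2.imwrite('pics/w6.png',p['color'])
p=snapshot('top'); cv2.imwrite('pics/t6.png',cv2.resize(p['color'][140:230,140:260],None,fx=6,fy=6,interpolation=cv2.INTER_CUBIC))
E
```

```text
14.95 [0.49112175 0.02419962 0.24154478] 0.007007046050807205
```

View pics/w6.png

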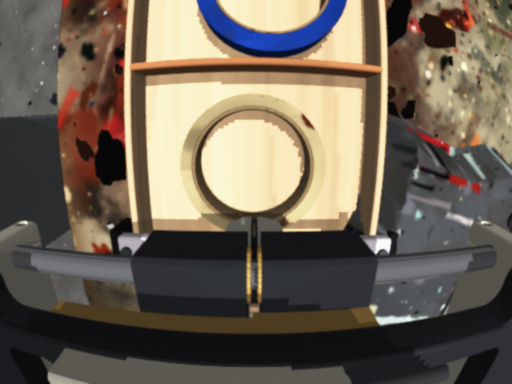

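View pics/t6.png

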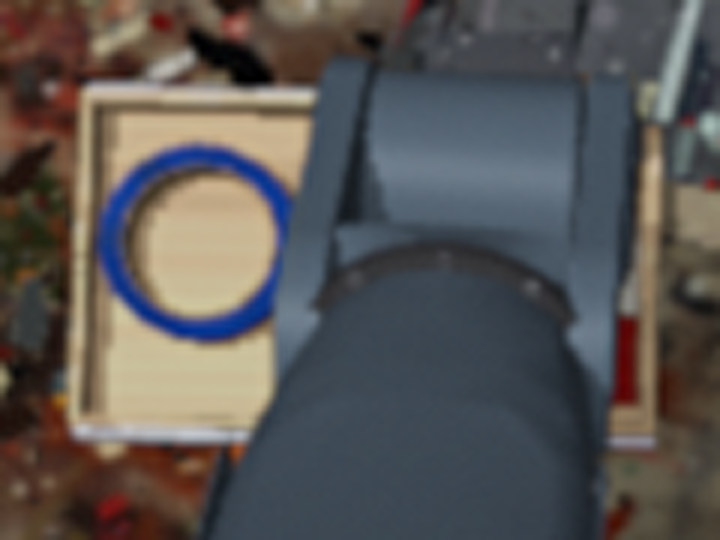

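The bar moves with the hand (about 2.4 N) and the roll is undisturbed at (254,162). I'll push on slowly.

Call:
{"fn": "carry_out", "kwargs": {
  "slide": [
    [-4, 0, 0],
    [-9, 0, 0],
    [-14, 0, 0],
    [-19, 0, 0],
    [-24, 0, 0],
    [-28, 0, 0],
    [-31, 0, 0],
    [-33, 0, 0],
    [-34, 0, 0],
    [-34, 0, 0]
  ],
  "delta_rot": [
    [0, 0, 0],
    [0, 0, 0],
    [0, 0, 0],
    [0, 0, 0],
    [0, 0, 0],
    [0, 0, 0],
    [0, 0, 0],
    [0, 0, 0],
    [0, 0, 0],
    [0, 0, 0]
  ]
}}

```text
t: 16.05
ee_pos: [0.4911, -0.0092, 0.2415]
orientation: [0.0, 0.707, 0.707, -0.0]
contact_force: [-0.2, 0.8, 0.3]
gripper_width: 0.006
```

Call:
{"fn": "carry_out", "kwargs": {
  "slide": [
    [-0.5, 0, 0],
    [-1, 0, 0],
    [-1.5, 0, 0],
    [-2, 0, 0],
    [-2.5, 0, 0],
    [-3, 0, 0],
    [-3.5, 0, 0],
    [-4, 0, 0],
    [-4, 0, 0],
    [-4, 0, 0]
  ],
  "delta_rot": [
    [0, 0, 0],
    [0, 0, 0],
    [0, 0, 0],
    [0, 0, 0],
    [0, 0, 0],
    [0, 0, 0],
    [0, 0, 0],
    [0, 0, 0],
    [0, 0, 0],
    [0, 0, 0]
  ]
}}

```text
t: 17.05
ee_pos: [0.4911, -0.0131, 0.2415]
orientation: [0.0, 0.707, 0.707, -0.0]
contact_force: [0.6, 0.5, -0.8]
gripper_width: 0.004
```

Call:
{"fn": "carry_out", "kwargs": {
  "slide": [
    [-0.5, 0, 0],
    [-1, 0, 0],
    [-1.5, 0, 0],
    [-2, 0, 0],
    [-2.5, 0, 0],
    [-3, 0, 0],
    [-3, 0, 0],
    [-3, 0, 0],
    [-3, 0, 0],
    [-3, 0, 0]
  ],
  "delta_rot": [
    [0, 0, 0],
    [0, 0, 0],
    [0, 0, 0],
    [0, 0, 0],
    [0, 0, 0],
    [0, 0, 0],
    [0, 0, 0],
    [0, 0, 0],
    [0, 0, 0],
    [0, 0, 0]
  ]
}}

```text
t: 18.05
ee_pos: [0.4911, -0.0153, 0.2415]
orientation: [-0.001, 0.707, 0.707, 0.001]
contact_force: [1.0, 11.5, 0.3]
gripper_width: 0.003
```

```bash
python3 - <<'E'
from h import *
s=env.get_state(); print(s['t'],s['ee_pos'],s['contact_force'])
p=snapshot('wrist'); cv2.imwrite('pics/w7.png',p['color'])
E
```

```text
18.05 [ 0.49108124 -0.01529029  0.24154038] [ 1.02089547 11.48449932  0.25333983]
```

View pics/w7.png

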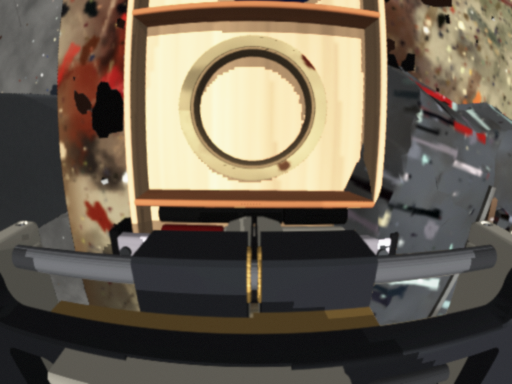

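The force rose to 11.5 N at the expected stop, and the roll still lies centred at (253,108). I'll back off, rise, and move left so the top camera can see the tray.

Call:
{"fn": "carry_out", "kwargs": {
  "slide": [
    [3, 0, 0],
    [8, 0, 0],
    [14, 0, 0],
    [20, 0, -5],
    [20, 0, -20],
    [20, 0, -40],
    [20, 0, -60],
    [20, 0, -80],
    [20, 0, -90],
    [20, 0, -90]
  ],
  "delta_rot": [
    [0, 0, 0],
    [0, 0, 0],
    [0, 0, 0],
    [0, 0, 0],
    [0, 0, 0],
    [0, 0, 0],
    [0, 0, 0],
    [0, 0, 0],
    [0, 0, 0],
    [0, 0, 0]
  ]
}}

```text
t: 19.1
ee_pos: [0.4913, 0.0042, 0.3327]
orientation: [0.001, 0.707, 0.707, 0.001]
contact_force: [0.9, 0.2, 0.1]
gripper_width: 0.0
```

Call:
{"fn": "carry_out", "kwargs": {
  "slide": [
    [20, 0, 0],
    [50, 0, 0],
    [85, 0, 0],
    [120, 0, 0],
    [155, 0, 0],
    [190, 0, 0],
    [225, 0, 0],
    [250, 0, 0],
    [260, 0, 0],
    [260, 0, 0]
  ],
  "delta_rot": [
    [0, 0, 0],
    [0, 0, 0],
    [0, 0, 0],
    [0, 0, 0],
    [0, 0, 0],
    [0, 0, 0],
    [0, 0, 0],
    [0, 0, 0],
    [0, 0, 0],
    [0, 0, 0]
  ]
}}

```text
t: 20.1
ee_pos: [0.4908, 0.2645, 0.3306]
orientation: [-0.0, 0.706, 0.708, -0.001]
contact_force: [-0.2, -0.7, -0.7]
gripper_width: 0.007
```

```bash
python3 - <<'E'
from h import *
s=env.get_state(); print(s['t'],s['ee_pos'],s['contact_force'])
p=snapshot('top'); cv2.imwrite('pics/t8.png',cv2.resize(p['color'][140:230,140:260],None,fx=6,fy=6,interpolation=cv2.INTER_CUBIC))
for r in tip_of(p,'sweep_knob'): print(r['confidence'],onz(p,r['point'],.087))
for r in tip_of(p,'masking_roll'): print(r['confidence'],onz(p,r['point'],.006))
E
```

```text
20.1 [0.49078266 0.2645274  0.33064779] [-0.21985855 -0.73266495 -0.65353039]
0.94 [ 0.48195503 -0.0423335   0.087     ]
0.54 [0.48250921 0.05812348 0.006     ]
```

View pics/t8.png

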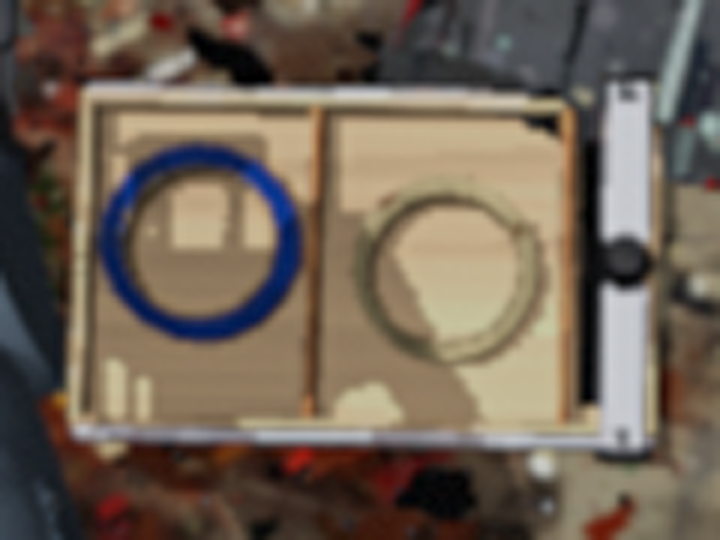

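The bar and knob are at the right end, at (626,262) in the crop, and the roll is unmoved at (447,270). The arm is clear.

```bash
python3 -c "
from h import *
print(env.sign_off(), env.get_state()['t'])"
```

```text
the job is handed in; nothing more can be done
the job is handed in; nothing more can be done
```

The job is done and handed in. The masking roll lies flat in the middle bay, and the sweep bar was pushed by its knob to its right stop and left there. It took about 20 s of the 51 s allowed. The hand-in reports no verdict.

- **Roll:** I pinched the roll's wall, lowered it onto the bay floor and let go before touching the bar. It looks centred and flat in the last top picture, and it had not moved since it was placed. The network puts its centre at about (0.483, 0.058). My estimate of the bay centre is (0.490, 0.060).
- **Sweep bar:** I pushed the knob with the closed fingers. The force stayed around 2 N on the way, so nothing jammed, and rose to 11.5 N at the right end, where I expected the stop. The last picture shows the knob at y ≈ -0.042, against the -0.037 I expected at the stop.
- **At hand-in:** The arm was about 0.3 m clear of the bar and touching nothing.
- **Disagreements:** Network positions differed from my own picture fits by up to 12 mm in y and 8 mm in x. The largest was the first bay-centre reading from the top view. I used my own fits, which matched the wrist pictures to about 2 mm.

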